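# Hook on and lock the cash box cover

### The job

Close the cash box: pick up its loose steel cover by the upright grip, tilt it and hook its plain front edge under the lip at the robot's end of the box, then lower the other end gently, without letting it drop, until the cover lies flat on the rim. Then turn the latch at the far end fully home so that its tongue lies straight over the cover. Leave the cups, the tweezers and the watch head where they are.

Things in the scene. Friction and masses are not known exactly. Their poses are not given: they have to be found in the camera images.
- cash_box: Grey open-topped steel cash box, fixed, yaw within 0.35 rad. Origin: centre of its underside; own x runs along it from the lip end (-x, nearer the robot) to the latch end (+x), y across, z up. Outside 160 mm (x -80 to 80) by 128 mm (y); end walls 5 mm thick, side walls 6 mm; flat rim at z 62. A bracket (x 80 to 138, y -15 to 15, top z 64) carries the latch, axis at x 122, y 0.
- lip (a point): Middle of the lip's free lower edge, at x -62, z 74 mm of the box (box axes). The lip is 4 mm thick, 110 mm wide, and reaches in from an upright back (inner face x -76, top z 78) on the rim. The slot below it is 14 mm deep and 12 mm high, floored by a ledge level with the rim that reaches in to x -55.
- rim (a point): Middle of the top inner edge of the box's +x wall, at x 75, z 62 mm of the box (box axes). Cover in place: its plate lies flat on the rim and ledge, front edge under the lip at about x -76 to -70, end skirt just inside this wall, side skirts inside the side walls (4 mm play each side).
- cover_grip (a point): Centre of the upright grip bar (12 mm along x, 60 along y, 34 high) amid the loose cover, 22 mm above the plate's underside, 34 above the skirt's foot. Cover: 0.2 to 0.45 kg, plate 154 (own x) by 126 (y) by 5 mm, standing on a 12 mm deep downturned skirt, outer faces at x +69 (end), y -54, +54 (sides; these begin at x -45). Front edge, to be hooked, at x -77, has no skirt. z up.
- cover_edge (a point): Middle of the cover's plain front edge, half-way through the 5 mm plate; axes as for cover_grip, which is at x +77, z +19.5 mm from here.
- latch (a joint): Angle of the cam latch about its upright axis: 0 = locked, a stop (tongue along the box's -x, over the cover); starts open at 1.1 to 1.45, stop at 1.5. Turned clockwise seen from above to lock. Stiff (0.06 N m), stays where left. The tongue is 12 mm wide, reaches 60 mm from the axis, at z 70 to 76 mm, 3 mm above a seated cover; open, it stands clear of the cover.
- latch_grip (a point): Centre of the latch's upright flat thumb grip, on the latch axis, 93 mm above the table: 40 mm long (own x, the line of the tongue, which points to own -x), 12 mm thick (y), z 76 to 110 mm. Turns with the latch.
- cup_a: White ceramic sorting cup, 66 mm wide, 50 mm high, standing at the left; origin at its underside. Bystander.
- cup_b: The same, at the right. Bystander.
- watch_head: Grey plastic watch head without bands, 42 mm round, 12 mm high, lying nearer the robot; origin at its underside. Bystander.
- tweezers: Brass tweezers, 115 mm long, 8 mm high, lying farther off; origin at mid-length, underside. Bystander.
Not all that is in view belongs to the job. Of the things that look like the part that bears cover_grip, the smallest one is meant.

How it is judged (in metres and radians):
On the way, in this order (a step that is already met when the one before it is completed fails the run):
1. the cover, tilted, has its front edge under the lip of the box (x of cover_edge in the frame of cash_box between -0.079 and -0.066 m and z of cover_edge in the frame of cash_box between 0.06 and 0.074 m and y of cover_edge in the frame of cash_box between -0.02 and 0.02 m and angle between cover_grip's own z axis and vertical above 0.04 rad), for 0.1 s.
2. the cover lies flat on the rim, front edge still under the lip, with the latch not yet turned home (x of cover_edge in the frame of cash_box below -0.066 m and z of cover_edge in the frame of cash_box between 0.062 and 0.067 m and angle between cover_grip's own z axis and vertical below 0.025 rad and value of joint latch above 0.4 rad), for 0.2 s.
At the end, for the whole second after the job is handed in: The cover's front edge is at least 4 mm under the lip, within 12 mm of the box's middle line; the cover lies on the rim (edge within about 2.5 mm of its seated height, tilt under 0.025 rad); the latch is at rest within 0.2 rad of its locked stop (x of cover_edge in the frame of cash_box between -0.079 and -0.066 m and z of cover_edge in the frame of cash_box between 0.062 and 0.067 m and y of cover_edge in the frame of cash_box between -0.012 and 0.012 m and angle between cover_grip's own z axis and vertical below 0.025 rad and value of joint latch below 0.2 rad and velocity of joint latch between -0.05 and 0.05 rad/s); the robot touches nothing.
It fails at once if the hooked cover is let drop or slammed (it turns faster than 3 rad/s) (x of cover_edge in the frame of cash_box below -0.06 m and distance between cover_edge and cash_box below 0.12 m and angular speed of cover above 3 rad/s).
It fails at once if a cup, the tweezers or the watch head is moved more than 20 mm (distance of any of cup_a, cup_b, watch_head, tweezers from where it was at the start of the episode above 0.02 m).
It also fails if it takes over 59 s, if anything falls off the work surface, if the arm or the gripper's body presses on something with over 40 N, if the wrist force passes 120 N, or if a joint passes its speed limit or range.

### The arm

A 6-joint arm with a two-finger parallel gripper is mounted at the origin on the work surface. World frame = base frame: x ahead of the robot, y to its left, z up, the work surface at z = 0. Lengths are in m, angles in degrees, forces in N, time in s.
With the tool pointing down it reaches from about 0.35 to 0.875 m from the base axis. Payload 4.2 kg.
Tool frame: the origin (TCP) lies midway between the tips of the shut fingers; the grasp point (between the pads) lies 19 mm behind it; z points along the fingers, y is the line along which they close (so a half turn about z gives the same grasp; the last joint's range is limited). The gripper opens to 87 mm and grips with 3 to 60 N. Pads are 19 mm wide; open, the fingers measure 117 mm over their backs; the gripper's body (75 mm by 190 mm) begins 51 mm behind the grasp point.
Start: joints at [-49.87, 22.042, 0.453, 0, -68.411, -14.817], TCP at [0.267, -0.565, 0.223] pointing down, gripper open.
Joint ranges: [-179.83, 179.83], [-69.29, 118.12], [-61.27, 80.66], [-181.25, 117.63], [-171.15, -9.14], [-177.46, 177.46]. Speed limits (degrees/s): [159.86, 159.86, 180, 180, 180, 180].

### API

Orientations are given as [roll, pitch, yaw] about the fixed x, y, z axes, in that order (R = Rz(yaw) Ry(pitch) Rx(roll)).
In Python, from workcell import env gives the robot as it stands. The module is installed in compiled form; this text tells all that it offers. Calls block until the motion is done:
- env.goto(position, orientation): joint-space move of the TCP to a pose.
- env.move_straight(position, rotation=None, rate=0.15, force_limit=None): straight line of the TCP; rotation=None keeps the orientation; rate is the mean speed in m/s. With force_limit (N) it stops when the force on the tool has changed by that much, and returns True; else False.
- env.set_joints(angles): joint-space move.
- env.gripper_to(opening, grasp_force=None): opening from 0.0 (shut) to 1.0 (fully open); grasp_force is the grip in N (None keeps the last); returns when the fingers have stopped.
- env.dwell(seconds).
- env.inverse_kinematics(position, orientation): joint angles nearest the present ones, or None.
- env.read_state(): the state.
- env.grab_frame(name): name is "scene" or "side" or "wrist"; returns a dict with "image" (480x640x3 uint8, blue, green, red), "fx", "fy", "cx", "cy" (pixels), "position" and "orientation" of the camera in the world. Camera axes: x right, y up, looking along -z (the intrinsics and any distortion apply to the point x, -y, -z); pixel columns grow to the right and rows downward; lengths in m; the calibration is good to about 2 mm. A picture is of the moment at which its call begins. There is no depth.
A pose or a line that the arm cannot do raises env.Unreachable and nothing moves.
- env.close_job(): hands the job in; it is judged then, once.
Trained networks look in a picture, given as the dict that the camera call returned (one of the last four; its "shot" number tells which), for a name from the list of things; names that differ only in an ending like _2 or _b are one class to them, and where a whole thing is asked for, a point or a joint stands for the part that bears it (a point fixed in the world has none). Each returns a list of dicts, best first, with "score" (0 to 1); they miss things now and then, are a little off and sometimes report something else, mostly with a low value. They report only what shows in the picture. A call takes as long as a camera call. They do not tell look-alikes from the thing itself.
- env.search_frame(picture, thing): "xyz" ([x, y, z] in m, in world coordinates, good to about 4 mm: the middle of the surface that is visible of it).
- env.trace(picture, thing): "mask" (480x640 bool, what is visible of it).
The state is a dict: "clock": time; "joint_positions": joint angles; "qvel": joint speeds; "joint_torque": joint torques, N m; "position": TCP position; "tool_rot": TCP orientation; "force": force on the tool from outside, world axes, zero at the start; "wrist_torque": the same for the moment, N m; "opening": opening from 0.0 (shut) to 1.0 (fully open); "finger_force": force on a finger pad.
Only numpy, scipy, OpenCV 4.12 (cv2) and the standard library are available. Lean on these libraries where they do the work, as an engineer would, in place of code of your own. Each camera call takes 0.05 s, during which the arm holds its last target. There are 200 camera calls.

## Working session

There is one attempt and no reset: what is moved stays moved. The work goes in short steps, each a Python script; the robot and the scene stay as the last script left them, time stands still between calls to the robot, and variables do not carry over. Pictures are saved under pics/ and viewed, at most 10 in all, crops included, and the job is handed in when it is done.

```bash
mkdir -p pics; ls
python3 - <<'E'
from workcell import env
import cv2,numpy as np
s=env.grab_frame("scene"); d=env.grab_frame("side")
for n,f in(("scene",s),("side",d)):
    cv2.imwrite(f"pics/{n}0.png",f["image"]); print(n,f["fx"],f["cx"],f["cy"],f["position"],f["orientation"],[k for k in f])
    for t in ["cash_box","cover_grip","latch_grip","latch","lip","rim","cover_edge","cup_a","watch_head","tweezers"]:
        print(t,[(np.round(r["xyz"],3).tolist(),round(r["score"],2)) for r in env.search_frame(f,t)])
print(env.read_state()["clock"])
E
```

```text
pics
scene 518.3748505626379 329.334132666032 236.88336929285572 [ 1.08073863 -0.55114422  0.84809014] [47.65113404 -0.36198575 46.79040003] ['image', 'fx', 'fy', 'cx', 'cy', 'position', 'orientation', 'shot']
cash_box [([0.504, 0.155, 0.045], 0.83)]
cover_grip [([0.512, -0.19, 0.016], 0.97), ([0.248, -0.335, 0.024], 0.74)]
latch_grip [([0.618, 0.162, 0.086], 0.91), ([0.699, 0.007, 0.009], 0.63)]
latch [([0.624, 0.159, 0.085], 0.63)]
lip [([0.507, 0.158, 0.038], 0.95)]
rim [([0.505, 0.162, 0.044], 0.87)]
cover_edge [([0.248, -0.333, 0.03], 0.95), ([0.507, 0.162, 0.042], 0.73), ([0.51, -0.196, 0.014], 0.68), ([0.244, 0.25, 0.026], 0.65)]
cup_a [([0.563, 0.413, 0.035], 0.97), ([0.489, -0.424, 0.03], 0.64)]
watch_head [([0.404, 0.004, 0.014], 0.64)]
tweezers [([0.699, 0.005, 0.009], 0.75)]
side 606.0444345005391 307.8807041967792 231.54854207599797 [-0.59178507 -0.24972969  1.15159937] [ 46.06870074   0.2364562  -77.79945678] ['image', 'fx', 'fy', 'cx', 'cy', 'position', 'orientation', 'shot']
cash_box [([0.541, 0.194, 0.053], 0.79), ([0.615, 0.179, 0.103], 0.66), ([0.512, -0.424, 0.033], 0.6)]
cover_grip [([0.216, 0.264, 0.029], 0.96), ([0.223, -0.324, 0.027], 0.93), ([0.496, -0.186, 0.022], 0.86)]
latch_grip [([0.546, 0.191, 0.051], 0.19)]
latch [([0.616, 0.181, 0.102], 0.5)]
lip [([0.54, 0.197, 0.054], 0.55)]
rim [([0.542, 0.195, 0.051], 0.62)]
cover_edge [([0.498, -0.185, 0.018], 0.89), ([0.217, -0.318, 0.025], 0.85), ([0.21, 0.266, 0.027], 0.75)]
cup_a [([0.509, -0.427, 0.028], 0.93), ([0.565, 0.412, 0.034], 0.6)]
watch_head [([0.401, 0.008, 0.013], 0.61)]
tweezers [([0.498, -0.187, 0.016], 0.55)]
1.1
```

View pics/scene0.png

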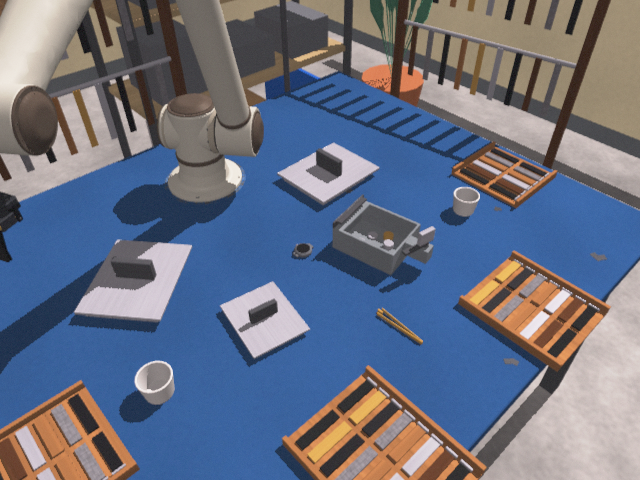

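View pics/side0.png

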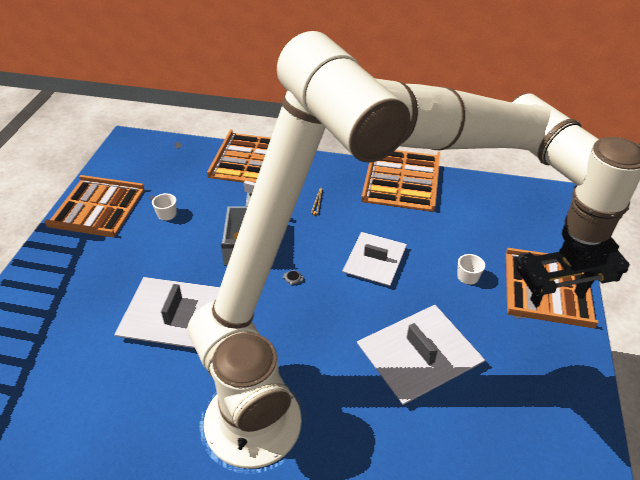

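Lookalikes for the cover are at scene pixels (328,165), (135,268) and (263,312). The one at (263,312), about (0.51,-0.19), is clearly the smallest, so I chose it. Next is a close crop and a wrist view to find its yaw and which edge has no skirt.

```bash
cat > h.py <<'E'
from workcell import env
import cv2,numpy as np
from scipy.spatial.transform import Rotation as R
def P(f):
    M=R.from_euler('xyz',f["orientation"],degrees=True).as_matrix()
    return M,np.array(f["position"])
def ray(f,u,v,z):
    M,p=P(f); d=M@np.array([(u-f["cx"])/f["fx"],-(v-f["cy"])/f["fy"],-1.]); return p+d*(z-p[2])/d[2]
def proj(f,X):
    M,p=P(f); c=(np.atleast_2d(X)-p)@M; return np.c_[f["cx"]+f["fx"]*c[:,0]/-c[:,2], f["cy"]-f["fy"]*c[:,1]/-c[:,2]]
def rect(f,thing,z,near=None):
    r=env.trace(f,thing)
    out=[]
    for q in r[:3]:
        m=q["mask"].astype(np.uint8); c=max(cv2.findContours(m,0,2)[0],key=cv2.contourArea)[:,0,:]
        w=np.array([ray(f,u,v,z)[:2] for u,v in c],np.float32)
        out.append((round(q["score"],2),cv2.minAreaRect(w*1000)))
    return out
E
python3 - <<'E'
from h import *
s=env.grab_frame("scene"); print(env.read_state()["tool_rot"])
print(rect(s,"cover_grip",.017))
cv2.imwrite("pics/crop.png",cv2.resize(s["image"][270:370,205:325],None,fx=5,fy=5,interpolation=cv2.INTER_CUBIC))
env.goto([.44,-.19,.36],[180,0,0])
w=env.grab_frame("wrist"); cv2.imwrite("pics/w1.png",w["image"]); print(w["position"],w["orientation"],w["fx"],w["cx"],w["cy"])
print([(r["xyz"],r["score"]) for r in env.search_frame(w,"cover_grip")], rect(w,"cover_grip",.017))
print(env.read_state()["clock"])
E
```

```text
[ 1.79999566e+02 -6.33749864e-04 -1.54686729e+02]
[(0.96, ((227.12466430664062, -321.2396240234375), (184.91600036621094, 228.26632690429688), 41.21533203125)), (0.95, ((503.76153564453125, -185.76513671875), (127.28044128417969, 162.18365478515625), 80.24992370605469)), (0.95, ((216.58883666992188, 261.94000244140625), (195.8680419921875, 229.73782348632812), 1.511230230331421))]
[ 0.51652666 -0.18795751  0.52087968] [-1.62275051e+01  5.24919622e-02 -9.00009057e+01] 391.3883912948057 319.0581393316826 234.28389722630715
[([0.3068, 0.1939, 0.0234], 0.92), ([0.2702, -0.313, 0.0273], 0.75), ([0.5109, -0.1901, 0.0191], 0.74)] [(0.97, ((304.324462890625, 204.02452087402344), (22.447397232055664, 106.83451843261719), 0.022342322394251823)), (0.95, ((503.29925537109375, -183.3132781982422), (126.32942199707031, 154.11256408691406), 79.77129364013672)), (0.8, ((304.7548522949219, -326.39007568359375), (130.77284240722656, 259.079345703125), 0.5309321284294128))]
3.0083
```

View pics/crop.png

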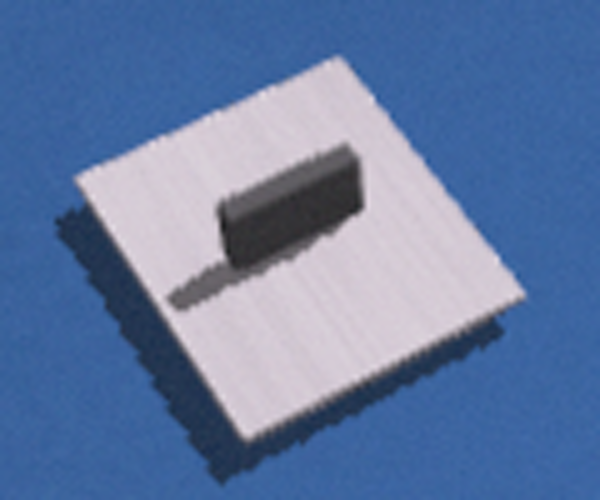

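View pics/w1.png

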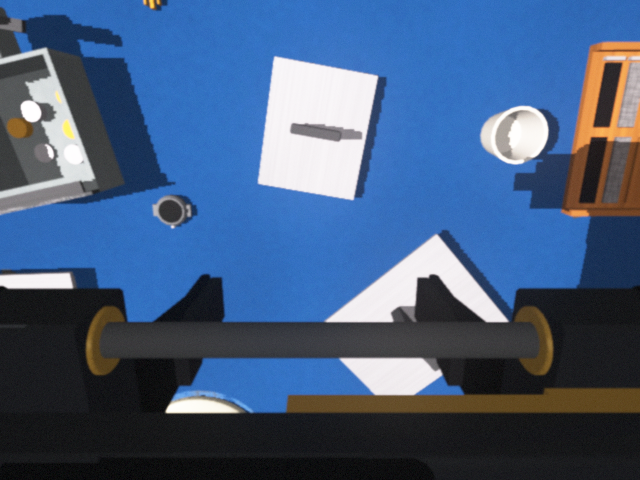

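The crop shows the 154 x 126 mm cover, with its bar at crop (290,205) and its shadow falling left. In the wrist view it spans (260–378, 57–200), and the measured plate is 126 x 154 mm, so the choice is right. The end without a skirt can't be seen from above, so I'll take a low oblique look.

```bash
cat >> h.py <<'E'
def camlook(target,az,el,dist,img_up_sign,f0,st):
    """pose of the tool so wrist cam at azimuth az / elevation el from target looks at it"""
    Mc,pc=P(f0); Mt=R.from_euler('xyz',st["tool_rot"],degrees=True).as_matrix(); pt=np.array(st["position"])
    A=Mt.T@Mc; o=Mt.T@(pc-pt)
    n=np.array([np.cos(az)*np.cos(el),np.sin(az)*np.cos(el),np.sin(el)])
    z=n; x=np.cross([0,0,1],z)*img_up_sign; x/=np.linalg.norm(x); y=np.cross(z,x)
    M=np.c_[x,y,z]; p=np.array(target)+dist*n; T=M@A.T
    return p-T@o, R.from_matrix(T).as_euler('xyz',degrees=True)
E
python3 - <<'E'
from h import *
w=env.grab_frame("wrist"); st=env.read_state(); ok=[]
for el in (25,32,40):
  for az in range(0,360,30):
    for sg in (1,-1):
      p,o=camlook([.5,-.185,.01],np.radians(az),np.radians(el),.34,sg,w,st)
      if p[2]<.07: continue
      q=env.inverse_kinematics(p,o)
      if q is not None: ok.append((el,az,sg,p,o,q)); print(el,az,sg,p.round(3),o.round(0),np.round(q,0))
E
```

```text
25 0 -1 [ 0.636 -0.187  0.105] [180.  49.  -0.] [  -2.   58.   36.    2. -117.   92.]
25 30 -1 [ 0.619 -0.119  0.105] [180.  49.  30.] [  11.   51.   15.   15. -101.  106.]
25 60 -1 [ 0.57  -0.068  0.105] [180.  49.  60.] [ 23.  40. -12.  28. -82. 112.]
25 90 -1 [ 0.502 -0.049  0.105] [180.  49.  90.] [ 32.  28. -41.  47. -62. 110.]
25 180 -1 [ 0.364 -0.183  0.105] [180.  49. 180.] [-48.   5. -42. -82. -34.  26.]
25 210 -1 [ 0.381 -0.251  0.105] [ 180.   49. -150.] [-53.  19. -23. -61. -59.  31.]
25 240 -1 [ 0.43  -0.302  0.105] [ 180.   49. -120.] [-47.  32.  -2. -47. -79.  36.]
25 270 -1 [ 0.498 -0.321  0.105] [180.  49. -90.] [-38.  44.  19. -37. -98.  44.]
25 300 -1 [ 0.566 -0.304  0.105] [180.  49. -60.] [ -27.   53.   36.  -27. -114.   55.]
25 330 -1 [ 0.617 -0.255  0.105] [180.  49. -30.] [ -14.   59.   44.  -14. -122.   72.]
32 0 1 [ 0.654 -0.183  0.073] [-180.  -74.  180.] [  -1.   77.   59.    2. -146.  -88.]
32 0 -1 [ 0.624 -0.187  0.121] [180.  42.  -0.] [  -2.   52.   29.    1. -109.   92.]
32 30 1 [ 0.632 -0.106  0.073] [-180.  -74. -150.] [  12.   66.   26.   20. -122.
[... 2564 characters left out ...]
1.]
40 240 1 [ 0.43  -0.311  0.093] [-180.  -66.   60.] [ -54.   41.    3.  -57.  -92. -135.]
40 240 -1 [ 0.444 -0.277  0.137] [ 180.   34. -120.] [-36.  23.  -6. -36. -69.  22.]
40 270 1 [ 0.502 -0.329  0.093] [-180.  -66.   90.] [ -43.   53.   28.  -47. -113. -136.]
40 270 -1 [ 0.498 -0.292  0.137] [180.  34. -90.] [-31.  33.   9. -29. -86.  38.]
40 300 1 [ 0.574 -0.308  0.093] [-180.  -66.  120.] [ -30.   64.   50.  -39. -133. -132.]
40 300 -1 [ 0.551 -0.279  0.137] [180.  34. -60.] [-23.  41.  22. -20. -98.  55.]
40 330 1 [ 0.626 -0.255  0.093] [-180.  -66.  150.] [ -16.   71.   63.  -23. -145. -115.]
40 330 -1 [ 0.592 -0.241  0.137] [180.  34. -30.] [ -13.   46.   26.  -10. -103.   73.]
```

Run:
```python
from h import *
w=env.grab_frame("wrist"); st=env.read_state()
p,o=camlook([.5,-.185,.01],np.radians(30),np.radians(25),.34,-1,w,st)
env.goto(p,o); f=env.grab_frame("wrist")
cv2.imwrite("pics/low.png",cv2.rotate(f["image"],cv2.ROTATE_180))
# above box, level view
env.goto([.56,-.1,.3],[180,0,0])
env.goto([.50,.17,.40],[180,0,0])
b=env.grab_frame("wrist"); cv2.imwrite("pics/box.png",b["image"])
np.save("bpose.npy",np.array([b["position"],b["orientation"],[b["fx"],b["cx"],b["cy"]]]))
for t in ["cash_box","latch_grip","latch"]:
    print(t,[(np.round(r["xyz"],3),r["score"]) for r in env.search_frame(b,t)])
print(rect(b,"cash_box",.062)); print(rect(b,"latch_grip",.1))
print(env.read_state()["clock"])
```

```text
cash_box [(array([0.512, 0.151, 0.006]), 0.67)]
latch_grip [(array([0.615, 0.16 , 0.102]), 0.91)]
latch [(array([0.609, 0.158, 0.102]), 0.83)]
[(0.86, ((526.2601928710938, 158.15313720703125), (225.0835418701172, 131.42623901367188), 12.172022819519043))]
[(0.86, ((616.0241088867188, 158.57296752929688), (77.35601806640625, 14.712876319885254), 79.40876770019531)), (0.73, ((431.3561096191406, 38.887657165527344), (39.172603607177734, 34.74030303955078), 49.613956451416016)), (0.56, ((530.275390625, 158.71798706054688), (208.09349060058594, 121.17000579833984), 12.613495826721191))]
6.7167
```

View pics/low.png

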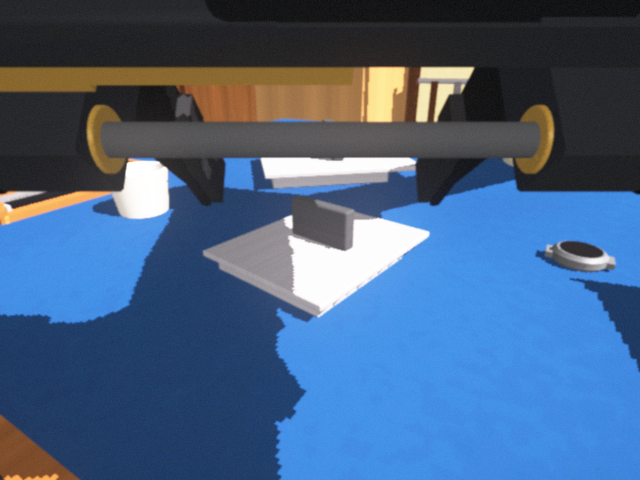

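View pics/box.png

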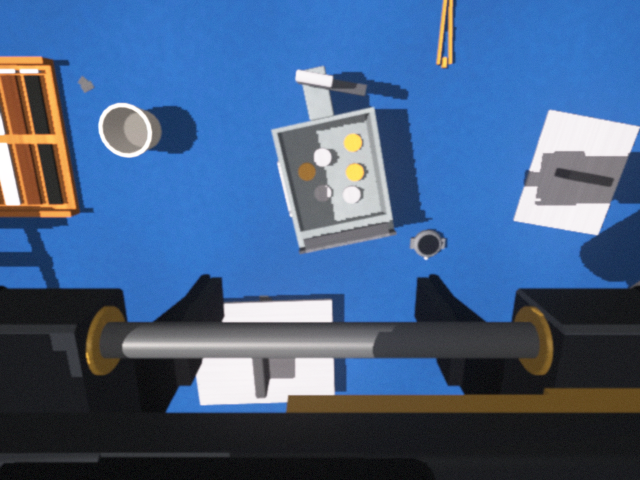

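The low view shows that the left (far, +x) end and the +y side carry skirt. The side skirt stops at pixel (403,258), short of the corner at (430,235). So the plain edge is the one facing the robot, and cover yaw is about -10°. The box view shows the box with its lip band at (345,237), the far rim from (273,130) to (376,108), the latch grip at (318,78) and the tongue pointing right to (367,88). Box yaw is therefore about 12°. I'll take one closer look at the box with a model overlay.

```bash
cat >> h.py <<'E'
import pickle
def boxpts(bx,by,yaw,X):
    X=np.atleast_2d(X).astype(float)/1000; c,s=np.cos(yaw),np.sin(yaw)
    return X@np.array([[c,s,0],[-s,c,0],[0,0,1]])+[bx,by,0]
E
python3 - <<'E'
from h import *
env.goto([.44,.145,.21],[180,0,0]); b=env.grab_frame("wrist"); pickle.dump(b,open("box.pkl","wb"))
print([(np.round(r["xyz"],4),r["score"]) for r in env.search_frame(b,"latch_grip")],rect(b,"latch_grip",.11)[:1])
im=cv2.resize(b["image"],None,fx=3,fy=3,interpolation=cv2.INTER_CUBIC)
def d(X,col,c=True): cv2.polylines(im,[np.int32(proj(b,boxpts(.497,.134,np.radians(12),X))*3+1)],c,col,1)
d([[80,64,62],[80,-64,62],[-80,-64,62],[-80,64,62]],(0,0,255))
d([[75,58,62],[75,-58,62],[-55,-58,62],[-55,58,62]],(0,255,0))
d([[-62,55,78],[-62,-55,78],[-80,-55,78],[-80,55,78]],(255,0,255))
d([[80,15,64],[138,15,64],[138,-15,64],[80,-15,64]],(0,255,255))
c=np.int32(proj(b,boxpts(.497,.134,np.radians(12),[[30,0,62]]))[0]*3); x0=max(0,c[0]-400); y0=max(0,c[1]-300)
print(x0,y0,c); cv2.imwrite("pics/boxc.png",im[y0:y0+600,x0:x0+800])
E
```

```text
[] []
590 30 [990 330]
```

View pics/boxc.png

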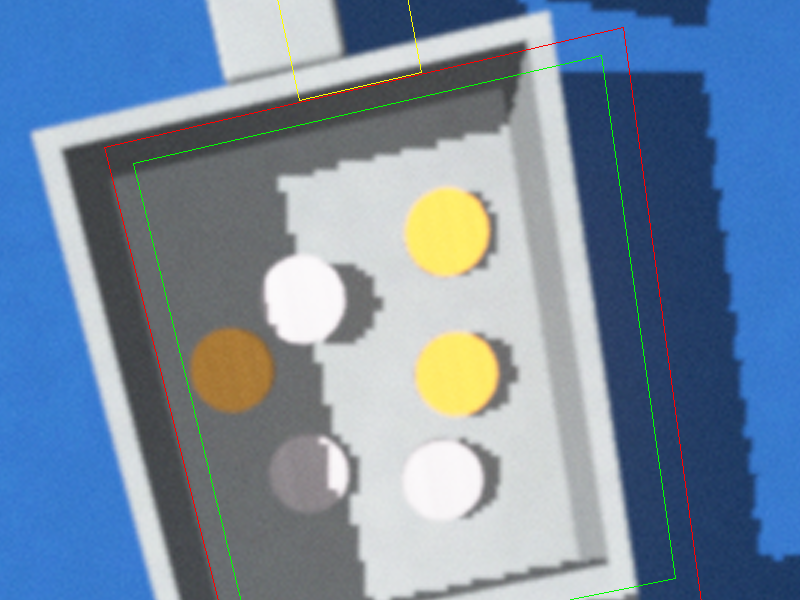

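Run:
```python
from h import *
from scipy.optimize import least_squares
b=pickle.load(open("box.pkl","rb"))
px=(np.array([[33,132],[548,12],[65,150],[525,42],[607,562],[228,82],[343,53],[155,600],[638,600]])+[590,30]-1)/3
M=[[80,64,62],[80,-64,62],[75,58,62],[75,-58,62],[-55,-58,62],[80,15,64],[80,-15,64]]
def res(q):
    r=(proj(b,boxpts(*q[:3],M))-px[:7])
    X=[[-q[3],64,62],[-q[4],-64,62]]
    return np.r_[r.ravel(),(proj(b,boxpts(*q[:3],X))-px[7:]).ravel()]
s=least_squares(res,[.497,.134,.2,50,50])
print(s.x,np.degrees(s.x[2])); print(res(s.x).round(1))
print(boxpts(*s.x[:3],[122,0,93]))
# latch from previous overview image mask
im=cv2.imread("pics/box.png"); q=np.load("bpose.npy"); f=dict(position=q[0],orientation=q[1],fx=q[2,0],fy=q[2,0],cx=q[2,1],cy=q[2,2])
print(proj(f,boxpts(*s.x[:3],[[122,0,110],[122,0,64],[80,64,62],[80,-64,62],[-80,64,78]])))
g=boxpts(*s.x[:3],[122,0,110])[0]
for a in (1.1,1.2,1.3,1.4,1.5):
    y=s.x[2]+a; d=20*np.array([np.cos(y),np.sin(y)])/1000
    print(a,proj(f,[[g[0]+d[0],g[1]+d[1],.11],[g[0]-d[0],g[1]-d[1],.11],[g[0]-3*d[0],g[1]-3*d[1],.076]]).round(0).tolist())
```

```text
[ 0.50055328  0.15184587  0.20897657 39.08692351 65.94166903] 11.97347574740577
[-0.9 -0.1  0.5 -0.5 -1.8 -0.7  1.  -1.   1.   1.1 -1.1  0.8  1.4  0.9
 -0.   0.   0.  -0. ]
[[0.61989902 0.17715584 0.093     ]]
[[314.23791599  78.07617477]
 [314.6546341   82.01928876]
 [270.8829115  129.46917396]
 [373.71714422 106.80993652]
 [299.0419963  254.27965184]]
1.1 [[296.0, 73.0], [332.0, 83.0], [364.0, 95.0]]
1.2 [[296.0, 75.0], [333.0, 81.0], [366.0, 90.0]]
1.3 [[296.0, 77.0], [333.0, 79.0], [366.0, 85.0]]
1.4 [[296.0, 79.0], [333.0, 77.0], [367.0, 79.0]]
1.5 [[296.0, 81.0], [333.0, 75.0], [366.0, 73.0]]
```

```bash
cat >> h.py <<'E'
BX,BY,BW=.5005,.1510,np.radians(11.97)
ZT=-.013   # TCP in cover_grip frame
def coverpose(ex,ey,ez,th,k=1,dyaw=0,dcy=0.0):
    """ex,ey,ez: cover_edge in box frame (mm); th tilt deg -> TCP pos, rpy.  dcy: cover_grip y offset in hand (m)"""
    C=R.from_euler('z',BW+np.radians(dyaw))*R.from_euler('y',-np.radians(th))
    e=boxpts(BX,BY,BW,[ex,ey,ez])[0]
    p=e+C.apply([.077,-dcy,.0195+ZT])
    T=C*R.from_euler('xyz',[180,0,90*k],degrees=True)
    return p,T.as_euler('xyz',degrees=True)
def st():
    s=env.read_state(); print("t%.1f"%s["clock"],np.round(s["position"],4),np.round(s["tool_rot"],1),"F",np.round(s["force"],1),"M",np.round(s["wrist_torque"],2),"op %.3f ff %.1f"%(s["opening"],np.max(s["finger_force"]))); return s
E
python3 - <<'E'
from h import *
f=dict(position=[ 0.51652666,-0.18795751,0.52087968],orientation=[-16.2275,.0525,-90.0009],fx=391.388,fy=391.388,cx=319.058,cy=234.284)
for uv in [(316,131)]: print("bar",ray(f,*uv,.051))
for k in (1,-1):
    a=env.inverse_kinematics([.5035,-.1845,.021],[180,0,-10.2+90*k]); print(k,np.round(a,0))
    for t in (12,0): print(np.round(env.inverse_kinematics(*coverpose(-74,0,67,t,k)),0))
for y in (81,-99,12,-168): print(y,np.round(env.inverse_kinematics([.62,.176,.085],[180,0,y]),0))
E
```

```text
bar [ 0.50467679 -0.18397587  0.051     ]
1 [ -3.  27. -26.   0. -37. 173.]
[ 37.  15. -37.  11. -27. 145.]
[ 34.  22. -25.  -0. -44. 158.]
-1 [ -3.  27. -26.   0. -37.  -7.]
[ 37.  15. -37.  11. -27. -35.]
[ 34.  22. -25.   0. -44. -22.]
81 [ 30.  31.  -6.   0. -53. 141.]
-99 [ 30.  31.  -6.   0. -53. -39.]
12 [ 30.  31.  -6.   0. -53.  72.]
-168 [  30.   31.   -6.   -0.  -53. -108.]
```

Run:
```python
from h import *
o=[180,0,-100.2]
env.goto([.504,-.184,.25],o); env.gripper_to(.6)
env.move_straight([.504,-.184,.09]); env.move_straight([.504,-.184,.021],rate=.06,force_limit=8); st()
env.gripper_to(0,45); s=st()
p=np.array(s["position"]); env.move_straight([p[0],p[1],p[2]+.05],rate=.06); env.dwell(.2); st()
env.move_straight([p[0],p[1],.25]); 
f=env.grab_frame("wrist"); cv2.imwrite("pics/held.png",f["image"])
```

```text
t12.3 [ 0.5044 -0.184   0.0214] [-179.9    0.  -100.2] F [ 0.2 -0.  -0.1] M [ 0.01  0.06 -0.03] op 0.599 ff 0.0
t13.1 [ 0.5039 -0.184   0.021 ] [ 180.    -0.  -100.2] F [ 0.1 -0.4 -0.4] M [ 0.05  0.14 -0.01] op 0.132 ff 45.0
t14.3 [ 0.5036 -0.184   0.0705] [ 179.9   -0.  -100.2] F [-0.1 -0.5 -3.1] M [ 0.01  0.05 -0.01] op 0.134 ff 45.0
```

View pics/held.png

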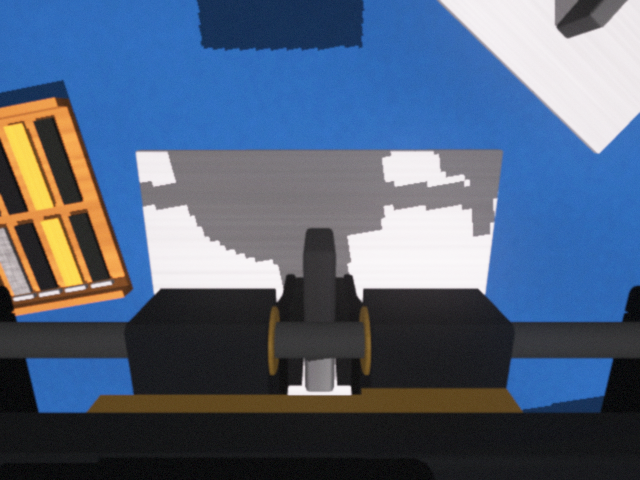

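The cover is held, with the plate at (137–502, 150 top edge), centred and square in the hand. Next I move over the box, measure its in-hand y offset, and hook it with force limits.

Run:
```python
from h import *
f=env.grab_frame("wrist"); s=st(); t=np.array(s["position"])
a=np.radians(-10.2); X=ray(f,319.5,151,t[2]-.004)-t
cy=X[:2]@[-np.sin(a),np.cos(a)]; cx=X[:2]@[np.cos(a),np.sin(a)]; dcy=cy+.063; print("edge cover y",cy,"x",cx,"dcy",dcy)
dcy=float(np.clip(dcy,-.003,.003)); open("dcy","w").write(str(dcy))
p,o=coverpose(-50,0,170,0,-1,dcy=dcy); env.goto(p,o)
p,o=coverpose(-50,0,130,10,-1,dcy=dcy); env.move_straight(p,o,rate=.1)
s0=st()
p,o=coverpose(-50,0,85,10,-1,dcy=dcy); print(env.move_straight(p,o,rate=.08,force_limit=8))
st()
f=env.grab_frame("scene"); cv2.imwrite("pics/pre.png",cv2.resize(f["image"][150:310,280:480],None,fx=4,fy=3.75,interpolation=cv2.INTER_CUBIC))
```

```text
t15.7 [ 0.5034 -0.1839  0.2489] [ 179.9   -0.  -100.2] F [ 0.2 -0.1 -3.2] M [ 0.04  0.05 -0.01] op 0.133 ff 45.0
edge cover y -0.06193477571667207 x -0.0007811121822208795 dcy 0.0010652242833279271
t17.5 [0.5252 0.1541 0.1505] [-170.    -0.   -78.1] F [-0.2  0.1 -1.8] M [-0.03  0.48  0.06] op 0.133 ff 45.0
False
t18.2 [0.5256 0.1554 0.1052] [-169.9    0.   -78. ] F [ 0.8 -0.1 -1.9] M [-0.1   0.59  0.01] op 0.131 ff 45.0
```

View pics/pre.png

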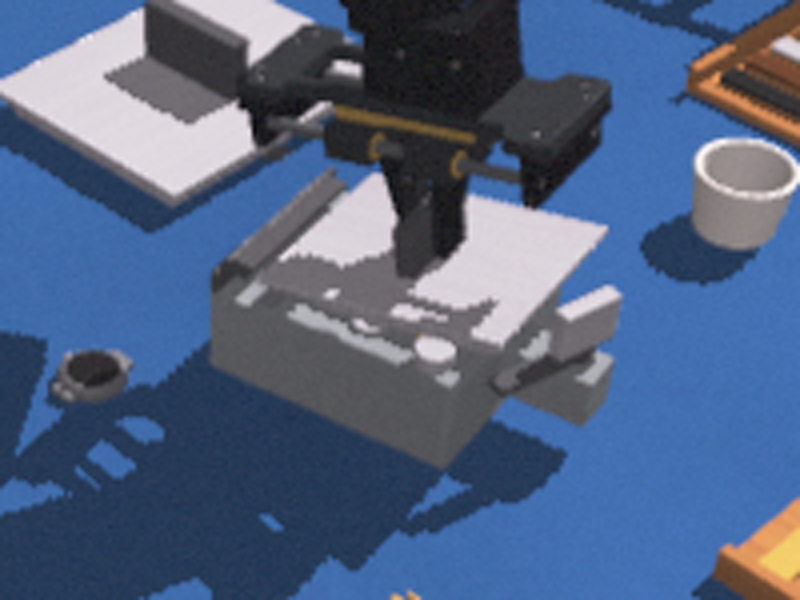

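The tilted cover hangs over the box, aligned, with its edge just ahead of the lip at crop (280,225) and the latch tongue clear at (520,380). Next step is to lower it and slide it under.

Run:
```python
from h import *
dcy=float(open("dcy").read())
def edge():
    s=st(); C=R.from_euler('xyz',s["tool_rot"],degrees=True)*R.from_euler('xyz',[180,0,-90],degrees=True).inv()
    e=np.array(s["position"])-C.apply([.077,-dcy,.0195+ZT])-[BX,BY,0]; c,n=np.cos(BW),np.sin(BW)
    print("edge",np.round(1000*np.array([c*e[0]+n*e[1],-n*e[0]+c*e[1],e[2]]),1))
print(env.move_straight(*coverpose(-50,0,67.8,10,-1,dcy=dcy),rate=.04,force_limit=6)); edge()
print(env.move_straight(*coverpose(-80,0,67.8,10,-1,dcy=dcy),rate=.03,force_limit=6)); edge()
```

```text
False
t18.8 [0.5249 0.1551 0.0874] [-170.   -0.  -78.] F [-0.1  0.8 -2.2] M [-0.1   0.57 -0.04] op 0.131 ff 45.0
edge [-50.   -0.   67.6]
True
t19.7 [0.4995 0.1503 0.0883] [-1.697e+02  1.000e-01 -7.790e+01] F [ 3.3  0.1 -2. ] M [-0.14 -0.34 -0.07] op 0.136 ff 45.0
edge [-75.7   0.5  68.2]
```

```bash
cat >> h.py <<'E'
dcy=.001065
def edge():
    s=st(); C=R.from_euler('xyz',s["tool_rot"],degrees=True)*R.from_euler('xyz',[180,0,-90],degrees=True).inv()
    e=np.array(s["position"])-C.apply([.077,-dcy,.0195+ZT])-[BX,BY,0]; c,n=np.cos(BW),np.sin(BW)
    print("edge",np.round(1000*np.array([c*e[0]+n*e[1],-n*e[0]+c*e[1],e[2]]),1), "tilt",np.round(np.degrees(C.as_euler('ZYX')),1))
E
python3 - <<'E'
from h import *
env.move_straight(*coverpose(-74,0,67.3,9.5,-1,dcy=dcy),rate=.02); env.dwell(.2); edge()
for th,z in ((7,66.5),(5,66),(3,65.5),(1.5,65.3),(.6,65)):
    r=env.move_straight(*coverpose(-74,0,z,th,-1,dcy=dcy),rate=.015,force_limit=8); edge()
    if r: print("contact",th); break
E
```

```text
t20.2 [0.5012 0.1499 0.086 ] [-170.6   -0.   -78. ] F [-0.7  0.1 -2.8] M [-0.08  0.57 -0.01] op 0.136 ff 45.0
edge [-74.5  -0.2  67. ] tilt [12.  -9.4 -0. ]
t20.6 [0.5024 0.1503 0.0822] [-173.   -0.  -78.] F [-0.8 -0.3 -2.7] M [-0.07  0.46 -0.02] op 0.135 ff 45.0
edge [-73.9  -0.   66.4] tilt [12. -7. -0.]
t21.0 [0.5028 0.1504 0.0791] [-175.   -0.  -78.] F [-0.7  0.2 -2.7] M [-0.03  0.39  0.01] op 0.137 ff 45.0
edge [-74.   -0.   65.9] tilt [12. -5. -0.]
t21.4 [0.5033 0.1505 0.076 ] [-177.   -0.  -78.] F [ 0.9 -0.  -2.3] M [ 0.01  0.32 -0.03] op 0.132 ff 45.0
edge [-74.   -0.   65.4] tilt [12. -3. -0.]
t21.6 [0.5035 0.1505 0.0738] [-178.5    0.   -78. ] F [ 0.1 -0.3 -3.7] M [-0.03  0.19  0.05] op 0.135 ff 45.0
edge [-73.9  -0.   65.2] tilt [12.  -1.5  0. ]
t21.9 [0.5037 0.1506 0.0723] [-179.4    0.   -78. ] F [-0.5  0.5 -1.8] M [-0.03  0.12 -0.01] op 0.139 ff 45.0
edge [-73.9   0.   65. ] tilt [12.  -0.6  0. ]
```

Run:
```python
from h import *
print(env.move_straight(*coverpose(-74,0,64.5,0,-1,dcy=dcy),rate=.01,force_limit=8)); edge()
print(env.move_straight(*coverpose(-74,0,62.5,0,-1,dcy=dcy),rate=.008,force_limit=6)); edge(); env.dwell(.3); edge()
f=env.grab_frame("scene"); cv2.imwrite("pics/seat.png",cv2.resize(f["image"][150:310,280:480],None,fx=4,fy=3.75,interpolation=cv2.INTER_CUBIC))
```

```text
False
t22.2 [0.5036 0.1506 0.071 ] [180.  -0. -78.] F [-0.7  0.2 -1.5] M [0.01 0.26 0.08] op 0.138 ff 45.0
edge [-74.1   0.   64.5] tilt [12.  0. -0.]
True
t22.4 [0.5036 0.1505 0.071 ] [180.  -0. -78.] F [-0.9 -0.6  4.5] M [ 0.04  0.16 -0.05] op 0.135 ff 45.0
edge [-74.1  -0.1  64.5] tilt [12.  0. -0.]
t22.7 [0.5036 0.1505 0.071 ] [180.  -0. -78.] F [ 0.2 -0.8  6. ] M [ 0.13  0.13 -0.01] op 0.130 ff 45.0
edge [-74.1  -0.   64.5] tilt [12.  0. -0.]
```

View pics/seat.png

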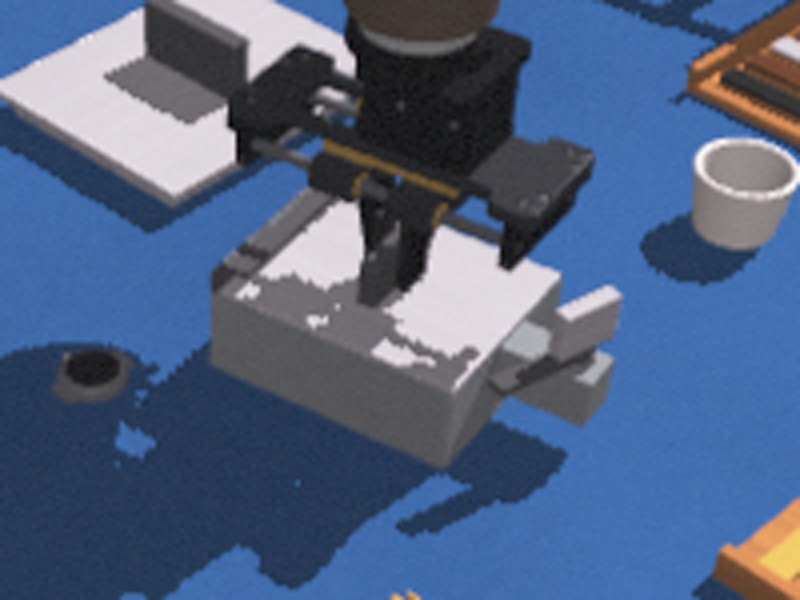

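The cover is flush on the rim, tucked under the lip at crop (240,270), and the force shows contact at exactly z 64.5 mm. I'll release it and turn the latch.

Run:
```python
from h import *
env.gripper_to(.45); st(); p=np.array(env.read_state()["position"])
env.move_straight([p[0],p[1],.2],rate=.1)
a=boxpts(BX,BY,BW,[122,0,0])[0]; y0=np.degrees(BW)+np.degrees(1.2)-180
env.goto([a[0],a[1],.2],[180,0,y0]); env.gripper_to(.6)
print(env.move_straight([a[0],a[1],.084],rate=.07,force_limit=8)); st()
env.gripper_to(0,25); st()
for d in (20,40,55,62,66,69,71):
    env.move_straight([a[0],a[1],.084],[180,0,y0-d],rate=.01) if False else env.goto([a[0],a[1],.084],[180,0,y0-d])
    s=st()
    if abs(s["wrist_torque"][2])>1 : break
```

```text
t23.5 [0.5022 0.1498 0.0697] [ 1.798e+02 -1.000e-01 -7.810e+01] F [-0.   0.6  0.3] M [ 0.01  0.07 -0.  ] op 0.448 ff 0.0
False
t27.9 [0.6201 0.1764 0.0845] [-180.     0.   -99.3] F [ 0.  -0.1 -0.3] M [ 0.03  0.07 -0.02] op 0.602 ff 0.0
t28.7 [0.6204 0.1763 0.084 ] [-179.9    0.   -99.3] F [ 2.7 -0.6 -0.3] M [-0.17 -0.53  0.01] op 0.135 ff 25.0
t29.1 [0.621  0.1761 0.0841] [-1.799e+02  1.000e-01 -1.191e+02] F [ 5.5 -2.7 -4. ] M [-0.53 -1.26 -0.04] op 0.133 ff 25.0
t29.5 [0.6214 0.1757 0.0841] [-1.799e+02  1.000e-01 -1.391e+02] F [ 5.8 -3.7 -3. ] M [-0.98 -1.78 -0.05] op 0.134 ff 25.0
t29.9 [0.6216 0.1754 0.084 ] [-1.799e+02  1.000e-01 -1.541e+02] F [ 6.4 -4.6 -3. ] M [-1.36 -2.05 -0.06] op 0.135 ff 25.0
t30.1 [0.6217 0.1752 0.0841] [-179.9    0.2 -161.1] F [ 7.9 -6.1 -3.3] M [-1.45 -2.15 -0.07] op 0.134 ff 25.0
t30.4 [0.6218 0.1751 0.084 ] [-179.9    0.2 -165.1] F [ 7.2 -4.7 -5.1] M [-1.56 -2.25 -0.09] op 0.137 ff 25.0
t30.6 [0.6218 0.175  0.0841] [-179.9    0.2 -168.1] F [ 8.3 -6.8 -4. ] M [-1.62 -2.21  0.03] op 0.135 ff 25.0
t30.9 [0.6218 0.175  0.0841] [-179.9    0.2 -170. ] F [ 6.5 -6.1 -4.7] M [-1.69 -2.28  0.5 ] op 0.136 ff 25.0
```

The torque sign flipped at -170°, so the latch has reached its stop. The picture budget is used up, so I'll release, retract and check the end state by numbers.

Run:
```python
from h import *
env.move_straight(env.read_state()["position"],[180,0,-168.5],rate=.02) if False else None
env.gripper_to(.5); st(); p=np.array(env.read_state()["position"])
env.move_straight([p[0],p[1],.2],rate=.1)
env.goto([.50,.17,.40],[180,0,0]); w=env.grab_frame("wrist")
print("latch mask rect z.1",rect(w,"latch_grip",.1)[:1],"exp axis",boxpts(BX,BY,BW,[122,0,0])[0],"yaw",np.degrees(BW))
r=env.trace(w,"cover_grip"); print([(round(q["score"],2),q["mask"].sum(),np.argwhere(q["mask"]).mean(0).round(0)) for q in r])
print([x for q,x in zip(r,rect(w,"cover_grip",.067))])
print("cover grip exp px",proj(w,boxpts(BX,BY,BW,[[3,0,67]])))
for t in("cup_a","watch_head","tweezers"): print(t,[(np.round(q["xyz"],3),round(q["score"],2)) for q in env.search_frame(w,t)])
st()
```

```text
t31.7 [0.6198 0.1764 0.084 ] [ 180.    -0.  -170.3] F [-0.4  0.1  0.5] M [ 0.03  0.05 -0.04] op 0.498 ff 0.0
latch mask rect z.1 [(0.74, ((601.4683227539062, 172.72747802734375), (80.13667297363281, 13.193867683410645), 11.76002311706543))] exp axis [0.61984727 0.17630274 0.        ] yaw 11.97
[(0.86, np.int64(4363), array([354., 293.])), (0.83, np.int64(11422), array([175., 336.])), (0.71, np.int64(1394), array([348., 604.])), (0.31, np.int64(3166), array([164., 328.]))]
[(0.86, ((214.76998901367188, 218.00189208984375), (59.92006301879883, 138.57847595214844), 0.07522141188383102)), (0.83, ((504.6829833984375, 150.85202026367188), (154.1206817626953, 127.42894744873047), 12.026339530944824)), (0.71, ((207.04385375976562, -237.08802795410156), (76.14029693603516, 32.9244384765625), 2.0647435188293457))]
cover grip exp px [[335.73111635 180.72201975]]
cup_a [(array([0.563, 0.421, 0.027]), 0.83)]
watch_head [(array([0.397, 0.009, 0.012]), 0.9), (array([0.602, 0.169, 0.106]), 0.52)]
tweezers [(array([0.682, 0.004, 0.009]), 0.71)]
t35.8 [0.5    0.17   0.3999] [180.   0.  -0.] F [-0.9  0.1 -0.6] M [-0.1   0.18 -0.01] op 0.500 ff 0.0
```

```bash
python3 -c "
from workcell import env
print(env.close_job())"
```

```text
the job is handed in; nothing more can be done
None
```

I closed the box and handed the job in at about 36 s on the robot's clock: the cover is hooked under the lip and flat on the rim, and the latch is at its locked stop, within about 0.01 rad by the wrist camera; the judge's verdict was not returned.

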